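# Spring check of a mirror mount

### The job

Check the return spring of the mirror mount with the yellow corner pad: with the fingertips, press the yellow pad down until the mount's needle stands at the red rider on its scale, keep it there for about a second without pushing it well past the rider, then let go so that the needle springs back. Only press: do not grasp, lift or shove the mount, do not touch the red riders, and leave the mount with the blue pad and everything else on the table alone.

Things in the scene. Friction and masses are not known exactly. Their poses are not given: they have to be found in the camera images.
- yellow_mount: the mirror mount with the yellow corner pad: loose 2 kg steel base 160 (x) x 130 (y) x 14, standing free on the table; origin centre of the base's underside, z up, its own x points from the pad end to the hinge end. Carries a grey tilt plate 125 x 100 x 8 hinged along the mount's y axis at mount x = +50, z = 70 (hinge line), sprung up to level. The scale strip stands at mount y +60 to +96, x +2 to +62, top at z = 160, on a post (mm)
- yellow_pad: the round yellow press pad, 28 across, 8 tall, on the free corner of that plate; origin centre of its TOP face, at rest at mount (-60, -35, 82), 12 above the hinge line, i.e. 110 from the hinge line; its x, y, z axes tilt with the plate (mm)
- yellow_plate (a joint): tilt of that plate in rad: 0 level at rest (upper stop, sprung), grows as the pad is pressed down, lower stop 0.40. 0.14 rad lowers the pad about 15 mm and takes about 4.5 N at the pad, 0.28 rad about 31 mm and 7 N; it springs back by itself when let go
- yellow_needle (a point): free end of that plate's black horizontal needle, which reaches out over the scale strip from a 100 tall black mast on the plate, directly above the hinge line at rest: mount (+50, +71, +170). As the pad goes down it swings along the strip towards mount -x, by 100 x sin(tilt) (mm)
- yellow_rider: the red rider (scale mark) on that scale strip, 8 wide along the scale, 22 long, 14 tall; its axes are parallel to the mount's; origin in the middle of its width, on its end nearest the needle, at mount (.., +75, +169). It sits 14 to 28 from the needle's rest place, towards mount -x; the needle is on the mark when both have the same x in the mount's frame (within half the rider's width) (mm)
- blue_mount: the mirror mount with the blue corner pad: loose 2 kg steel base 160 (x) x 130 (y) x 14, standing free on the table; origin centre of the base's underside, z up, its own x points from the pad end to the hinge end. Carries a grey tilt plate 125 x 100 x 8 hinged along the mount's y axis at mount x = +50, z = 70 (hinge line), sprung up to level. The scale strip stands at mount y +60 to +96, x +2 to +62, top at z = 160, on a post (mm)
- blue_pad: the round blue press pad, 28 across, 8 tall, on the free corner of that plate; origin centre of its TOP face, at rest at mount (-60, -35, 82), 12 above the hinge line, i.e. 110 from the hinge line; its x, y, z axes tilt with the plate (mm)
- blue_plate (a joint): tilt of that plate in rad: 0 level at rest (upper stop, sprung), grows as the pad is pressed down, lower stop 0.40. 0.14 rad lowers the pad about 15 mm and takes about 4.5 N at the pad, 0.28 rad about 31 mm and 7 N; it springs back by itself when let go
- blue_needle (a point): free end of that plate's black horizontal needle, which reaches out over the scale strip from a 100 tall black mast on the plate, directly above the hinge line at rest: mount (+50, +71, +170). As the pad goes down it swings along the strip towards mount -x, by 100 x sin(tilt) (mm)
- blue_rider: the red rider (scale mark) on that scale strip, 8 wide along the scale, 22 long, 14 tall; its axes are parallel to the mount's; origin in the middle of its width, on its end nearest the needle, at mount (.., +75, +169). It sits 14 to 28 from the needle's rest place, towards mount -x; the needle is on the mark when both have the same x in the mount's frame (within half the rider's width) (mm)
- tall_column: loose grey plaster model column, 130 tall, 42 across; origin centre of its foot (mm)
- short_column: loose grey plaster model column, 70 tall, 44 across; origin centre of its foot (mm)
- blue_box: loose blue box 90 x 60 x 30 high; origin centre of its underside (mm)
- tape_roll: loose orange tape roll lying flat, 90 across, 24 high; origin centre of its underside (mm)
- screwdriver: loose screwdriver lying flat, 190 long; origin near its middle, x along it to the tip (mm)
- glue_bottle: loose glue bottle, 44 across, 110 tall; origin centre of its foot (mm)
Not all that is in view belongs to the job. What is shaped like the yellow_mount but green is not meant.

How it is judged:
By the outcome, as a careful person would: the job done as asked, in the order asked, and still so for the second after the job is handed in, with the robot touching nothing.
It also fails if it takes over 38 s, if anything falls off the work surface, if the arm or the gripper's body presses on something with over 40 N, if the wrist force passes 120 N, or if a joint passes its speed limit or range.

### The arm

A 6-joint arm with a two-finger parallel gripper is mounted at the origin on the work surface. World frame = base frame: x ahead of the robot, y to its left, z up, the work surface at z = 0. Lengths are in m, angles in rad, forces in N, time in s.
With the tool pointing down it reaches from about 0.35 to 0.85 m from the base axis. Payload 8.1 kg.
Tool frame: the origin (TCP) lies at the very end of the fingers, on their centre line; the grasp point (between the pads) lies 19 mm behind it; x points along the fingers, y is the direction in which the jaws open and shut, and the axes are right-handed (so a half turn about x gives the same grasp; the last joint's range is limited). The gripper opens to 93 mm and grips with 3 to 60 N. Pads are 15 mm wide; open, the fingers measure 128 mm over their backs; the gripper's body (75 mm by 188 mm) begins 65 mm behind the grasp point.
Start: joints at [1.163, 0.13, 1.488, -0, 1.523, -0.085], TCP at [0.19, 0.569, 0.219] pointing down, gripper open.
Joint ranges: [-2.96, 2.96], [-0.89, 2.26], [0.02, 2.5], [-1.34, 4.48], [0, 2.73], [-2.66, 2.66]. Speed limits (rad/s): [2.39, 2.39, 2.79, 3.14, 3.14, 3.14].

### API

Orientations are given as a rotation vector (axis times angle).
In Python, from plant import * gives the robot as it stands. The module is installed in compiled form; this text tells all that it offers.
- The arm moves only by the tool apply_moves, never from a script. Its argument "series" is a list of rows, each an object with "jaw": the gripper's target within -1 to 1 (shut at 1, half-way at 0, fully open at -1); "linear": the shift along the tool's x, y, z normalised to -1 to 1, where 1 is 0.6 m, a list of three; "roll": the turn about the tool's x normalised to -1 to 1, where 1 is 30 degrees. A call has 1 to 20 rows; each row is the pose to reach, as a shift and turn from the pose measured when the call began, along the tool's axes at that moment; what a row does not reach only later rows make up. A row lasts 1/8 s, in which the tool goes at most 62.5 mm and 10.7 degrees, less where a joint would pass 70% of its speed; a pose out of reach is approached as far as the arm can. A call with a number of a shift or a turn outside -1 to 1 is refused whole. A call with a gripper value outside its range is refused whole. The fingers move at their own pace and stop on an object; "force" is the grip in N (left out, the last holds). Time passes only in rows, so rows that repeat a pose let the fingers close. It gives the time, the measured TCP pose, the force and the opening at its end, in the units of the state.
- read_state(): the state, without advancing time (a new reading comes with each control period).
- read_camera(name): name is "scene" or "top" or "wrist"; returns a dict with "pixels" (480x640x3 uint8, blue, green, red), "intrinsics" (3x3 intrinsics, pixels), "rvec" (rotation vector, rad) and "tvec" (3), from world to camera coordinates, as OpenCV has them; the wrist camera has in their place "tool_from_camera" (4x4, takes a point from camera to tool coordinates, whose origin is the TCP and whose axes are the tool frame's). Camera axes: x right, y down, z forward; pixel columns grow to the right and rows downward; lengths in m; the calibration is good to about 2 mm. A picture is of the moment at which its call begins: read the wrist's pose just before it. There is no depth.
- close_job(): hands the job in, once; it reports no verdict.
The state is a dict: "t": time; "q": joint angles; "dq": joint speeds; "joint_torque": joint torques, N m; "tool_pos": TCP position; "orientation": TCP orientation; "force": force on the tool from outside, world axes, zero at the start; "wrist_torque": the same for the moment, N m; "opening": finger opening in m.
Only numpy, scipy, OpenCV 4.12 (cv2) and the standard library are available. Lean on these libraries where they do the work, as an engineer would, in place of code of your own. Each camera call takes 0.05 s, during which the arm holds its last target. There are 200 camera calls.

## Working session

There is one attempt and no reset: what is moved stays moved. The work goes in short steps, Python scripts to look and compute and a tool call to move; the robot and the scene stay as the last step left them, time stands still between calls to the robot, and variables do not carry over. Pictures are saved under pics/ and viewed, about 8 in all and at most 12, crops included, and the job is handed in when it is done.

Besides the shell and the picture viewer there is one more tool, called after "Call:" by a JSON object that holds its "op" and its "data", one argument or row to a line. apply_moves: Moves the arm, as the interface text tells. Its arguments: {"type":"object","properties":{"series":{"type":"array"},"force":{"type":"number"}},"required":["series"]}

```bash
mkdir -p pics; cat > h.py <<'E'
from plant import *
import numpy as np, cv2
def snap(n,f):
    s=read_state(); c=read_camera(n); cv2.imwrite('pics/'+f,c['pixels']); 
    np.save('pics/'+f[:-4]+'.npy',{'c':c,'s':s},allow_pickle=True); return c,s
def load(f): return np.load('pics/'+f+'.npy',allow_pickle=True).item()
def ext(d):
    c,s=d['c'],d['s']
    if 'rvec' in c:
        return cv2.Rodrigues(np.array(c['rvec'],float))[0],np.array(c['tvec'],float).ravel()
    T=np.eye(4);T[:3,:3]=cv2.Rodrigues(np.array(s['orientation'],float))[0];T[:3,3]=s['tool_pos']
    M=np.linalg.inv(T@np.array(c['tool_from_camera']));return M[:3,:3],M[:3,3]
def proj(d,P):
    R,t=ext(d);return cv2.projectPoints(np.array(P,float).reshape(-1,3),cv2.Rodrigues(R)[0],t,np.array(d['c']['intrinsics']),None)[0].reshape(-1,2)
def atz(d,uv,z):
    R,t=ext(d);K=np.array(d['c']['intrinsics']);r=R.T@np.linalg.inv(K)@np.array([uv[0],uv[1],1.]);o=-R.T@t
    return o+r*(z-o[2])/r[2]
E
python3 - <<'E'
from h import *
for n in('scene','top'):
    c,s=snap(n,n+'1.png')
print(s)
E
```

```text
{'t': 0.05, 'q': array([ 1.16260540e+00,  1.31116838e-01,  1.48928003e+00, -2.61487926e-05,
        1.52297643e+00, -8.53905135e-02]), 'dq': array([-0.00012189, -0.00017447, -0.00097607,  0.00221832, -0.00100293,
        0.00102009]), 'joint_torque': array([ 1.81005857e-03, -5.61764467e+01, -4.93494058e+01,  7.71379215e-02,
        2.97904538e-02, -7.53785685e-05]), 'tool_pos': array([0.19009366, 0.56849994, 0.2176135 ]), 'orientation': array([ 0.25197494,  1.55632065, -0.25470711]), 'force': array([-0.37637395, -0.37795815,  0.83650876]), 'wrist_torque': array([-0.01987324,  0.02241195,  0.01214589]), 'opening': 0.09296701529908168}
```

View pics/scene1.png

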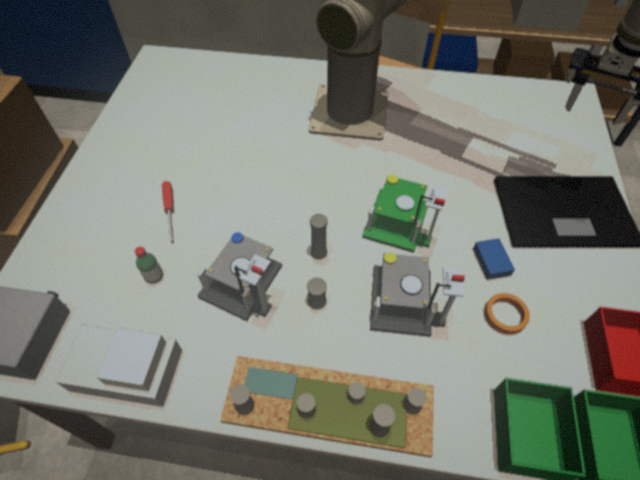

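View pics/top1.png

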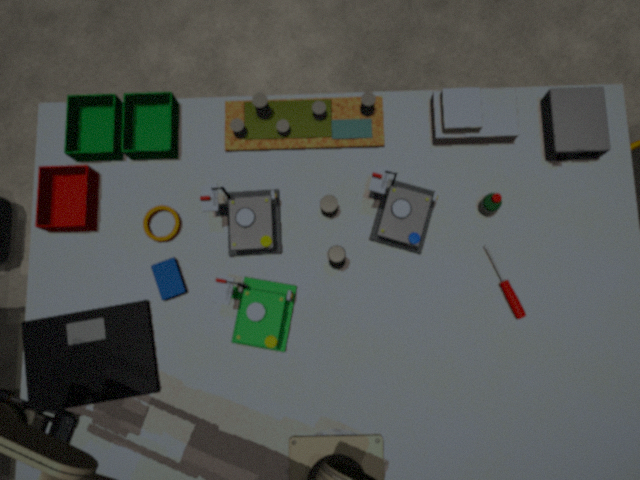

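Candidates with a yellow pad: the grey mount at top (267,241) / scene (390,258), and the green mount at top (271,341) / scene (392,180). The grey one is meant, because the green one is excluded by the text. I'll confirm it in an enlarged crop.

```bash
python3 - <<'E'
from h import *
a=cv2.imread('pics/scene1.png')[235:345,360:480];b=cv2.imread('pics/top1.png')[175:265,190:290]
a=cv2.resize(a,(400,367),interpolation=3);b=cv2.resize(b,(400,360),interpolation=3)
cv2.imwrite('pics/crop1.png',np.hstack([a[:360],b]))
for n in('scene1','top1'):
    d=load(n);im=d['c']['pixels'];h=cv2.cvtColor(im,cv2.COLOR_BGR2HSV)
    m=cv2.inRange(h,(24,150,120),(34,255,255))
    k,l,st,ce=cv2.connectedComponentsWithStats(m)
    for i in range(1,k):
        if st[i,4]>20: print(n,ce[i],st[i,4],atz(d,ce[i],.082))
E
```

```text
scene1 [392.21621622 179.16216216] 37 [0.32788966 0.13968178 0.082     ]
```

View pics/crop1.png

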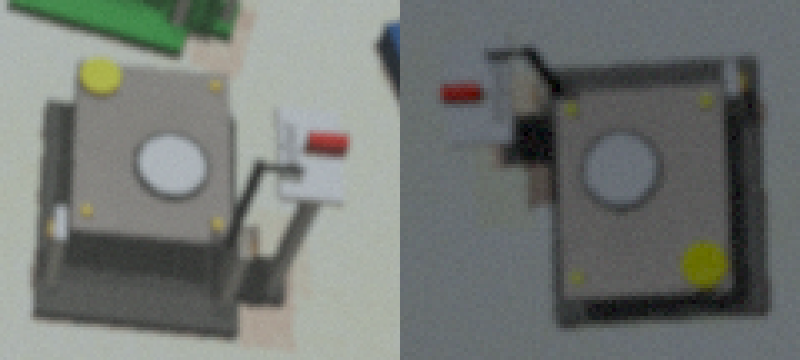

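The crop confirms it: grey plate, yellow pad at scene (390,258) / top (266,241), needle towards image left (world +y), red rider below the needle tip. Next I fit the pose.

```bash
cat >> h.py <<'E'
from scipy.optimize import least_squares
def fit(obs,x0):
    # obs: list of (d, mount point mm or None-x for rider, uv); params x,y,yaw,riderx(mm)
    def W(p,P):
        P=np.array([p[3]*1000 if np.isnan(P[0]) else P[0],P[1],P[2]],float)/1000
        c,s=np.cos(p[2]),np.sin(p[2]);return [p[0]+c*P[0]-s*P[1],p[1]+s*P[0]+c*P[1],P[2]]
    f=lambda p:np.concatenate([proj(d,W(p,P))[0]-uv for d,P,uv in obs])
    r=least_squares(f,x0,x_scale=[.1,.1,.1,.01],loss='soft_l1');return r.x,f(r.x).reshape(-1,2),W
E
python3 - <<'E'
from h import *
S=load('scene1');T=load('top1');n=np.nan
s=lambda u,v:np.array([u/3.3333+360-.35,v/3.3333+235-.35]);t=lambda u,v:np.array([(u-400)/4+190-.4,v/4+175-.4])
obs=[(S,(-60,-35,82),s(101,76)),(T,(-60,-35,82),t(705,266)),(S,(50,71,170),s(300,172)),(T,(50,71,170),t(490,53)),
(T,(-80,-65,14),t(770,312)),(T,(-80,65,14),t(558,325)),(T,(80,-65,14),t(757,57)),
(S,(80,65,14),s(235,337)),(S,(80,-65,14),s(34,317)),
(S,(n,86,176),s(328,139)),(T,(n,86,176),t(462,92))]
p,r,W=fit(obs,[.5,.15,0,.03]);print(p,r.round(1).tolist());print('pad',W(p,(-60,-35,82)))
st=read_state();R=cv2.Rodrigues(st['orientation'])[0];print(R.round(3).tolist(),st['tool_pos'],np.array(T['c']['tvec']))
tgt=np.array(W(p,(-60,-35,200)));print(tgt,R.T@(tgt-st['tool_pos'])/.6)
E
```

```text
[0.61499074 0.18545513 0.0323184  0.02855685] [[-0.6, -0.3], [0.2, -0.7], [0.1, 0.2], [-0.3, 0.1], [-0.1, -0.2], [-0.5, -0.3], [0.4, -0.6], [0.7, -0.7], [-0.8, -1.7], [0.1, -0.5], [-0.4, -0.5]]
pad [np.float64(0.5561530160748571), np.float64(0.14853463612626316), np.float64(0.082)]
[[-0.001, 0.317, 0.948], [-0.001, 0.948, -0.317], [-1.0, -0.002, -0.0]] [0.19008622 0.56857344 0.21772666] [0.03500938 0.5795397  1.42200884]
[0.55615302 0.14853464 0.2       ] [ 0.03015895 -0.47033947  0.80066877]
```

Call:
{"op": "apply_moves", "data": {
  "series": [
    {"jaw": 1,"linear": [-0.06,0,0],"roll": 0},
    {"jaw": 1,"linear": [-0.06,-0.47,0.8],"roll": -0.35},
    {"jaw": 1,"linear": [-0.06,-0.47,0.8],"roll": -0.35},
    {"jaw": 1,"linear": [-0.06,-0.47,0.8],"roll": -0.35},
    {"jaw": 1,"linear": [-0.06,-0.47,0.8],"roll": -0.35},
    {"jaw": 1,"linear": [-0.06,-0.47,0.8],"roll": -0.35},
    {"jaw": 1,"linear": [-0.06,-0.47,0.8],"roll": -0.35},
    {"jaw": 1,"linear": [-0.06,-0.47,0.8],"roll": -0.35},
    {"jaw": 1,"linear": [-0.06,-0.47,0.8],"roll": -0.35},
    {"jaw": 1,"linear": [-0.06,-0.47,0.8],"roll": -0.35},
    {"jaw": 1,"linear": [-0.06,-0.47,0.8],"roll": -0.35},
    {"jaw": 1,"linear": [-0.06,-0.47,0.8],"roll": -0.35},
    {"jaw": 1,"linear": [-0.06,-0.47,0.8],"roll": -0.35},
    {"jaw": 1,"linear": [-0.06,-0.47,0.8],"roll": -0.35},
    {"jaw": 1,"linear": [-0.06,-0.47,0.8],"roll": -0.35}
  ],
  "force": 10
}}

```text
t: 1.98
tool_pos: [0.5555, 0.1497, 0.2543]
orientation: [0.107, 1.568, -0.11]
force: [0.6, 0.3, 0.7]
opening: 0.0005
```

```bash
python3 - <<'E'
from h import *
c,s=snap('wrist','w1.png');print(s['t'],s['tool_pos'],s['force'],s['opening'],cv2.Rodrigues(s['orientation'])[0].round(3).tolist())
E
```

```text
1.975 [0.55553665 0.14967618 0.25429283] [0.61412429 0.29128069 0.74896639] 0.0005379239278124625 [[-0.0, 0.138, 0.99], [-0.001, 0.99, -0.138], [-1.0, -0.001, -0.0]]
```

View pics/w1.png

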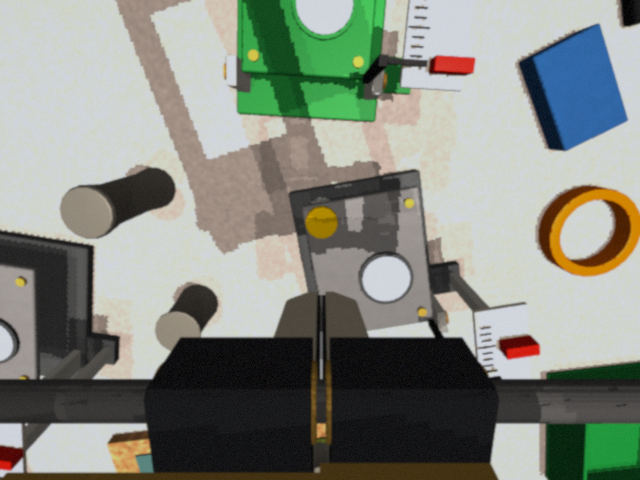

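The wrist view shows the yellow pad at (322,222) and the rider at (519,346). The green mount (needle near (385,65)) is clear. I'll check the pad and rider positions against the fit.

```bash
python3 - <<'E'
from h import *
d=load('w1');print(atz(d,(321.5,222),.082))
p=[.61499,.18546,.0323]
for uv,z in(((502,340),.176),((502,352),.169)):
    P=atz(d,uv,z);c,s=np.cos(p[2]),np.sin(p[2]);v=P[:2]-p[:2];print(P,(c*v[0]+s*v[1])*1e3,(-s*v[0]+c*v[1])*1e3)
print(d['c']['tool_from_camera'])
E
```

```text
[0.55487516 0.15077518 0.082     ]
[0.62796987 0.25978522 0.176     ] 15.373391134725974 73.86727030894795
[0.64137896 0.26246357 0.169     ] 28.861978763734715 76.11119448053014
[[ 3.60305873e-04 -2.78286847e-01  9.60497944e-01 -1.65407045e-01]
 [ 9.99999198e-01  1.26627882e-03 -8.24243642e-06  7.39414387e-04]
 [-1.21396445e-03  9.60497177e-01  2.78287080e-01 -7.75304573e-02]
 [ 0.00000000e+00  0.00000000e+00  0.00000000e+00  1.00000000e+00]]
```

Call:
{"op": "apply_moves", "data": {
  "series": [
    {"jaw": 1,"linear": [0.1,0,0],"roll": 0},
    {"jaw": 1,"linear": [0.2,0,0],"roll": 0},
    {"jaw": 1,"linear": [0.25,0,0],"roll": 0},
    {"jaw": 1,"linear": [0.275,0,0],"roll": 0},
    {"jaw": 1,"linear": [0.285,0,0],"roll": 0},
    {"jaw": 1,"linear": [0.295,0,0],"roll": 0},
    {"jaw": 1,"linear": [0.3,0,0],"roll": 0},
    {"jaw": 1,"linear": [0.305,0,0],"roll": 0},
    {"jaw": 1,"linear": [0.305,0,0],"roll": 0}
  ]
}}

```text
t: 3.15
tool_pos: [0.5563, 0.1495, 0.072]
orientation: [0.108, 1.567, -0.109]
force: [-0.3, 0.5, 4.7]
opening: 0.0004
```

```bash
python3 - <<'E'
from h import *
c,s=snap('scene','scene2.png');print(s['t'],s['tool_pos'],s['force'])
im=c['pixels'][235:345,360:480];cv2.imwrite('pics/crop2.png',cv2.resize(im,(640,587),interpolation=2))
E
```

```text
3.15 [0.55633558 0.14946776 0.07197757] [-0.25847242  0.54705011  4.69556344]
```

View pics/crop2.png

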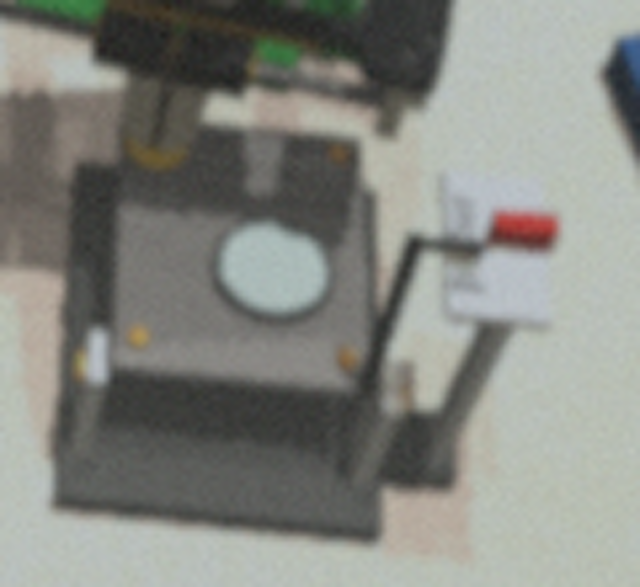

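```bash
cat > rid.py <<'E'
from h import *
from scipy.optimize import minimize_scalar
p=[.61499,.18546,.0323]
def W(P):
    P=np.atleast_2d(np.array(P,float))/1e3;c,s=np.cos(p[2]),np.sin(p[2])
    return np.c_[p[0]+c*P[:,0]-s*P[:,1],p[1]+s*P[:,0]+c*P[:,1],P[:,2]]
def hullc(d,rx):
    B=[(rx+a,75+b,169+e) for a in(-4,4) for b in(0,22) for e in(-7,7)]
    M=cv2.moments(cv2.convexHull(proj(d,W(B)).astype(np.float32)));return np.array([M['m10'],M['m01']])/M['m00']
def redc(d):
    im=d['c']['pixels'].astype(float);w=np.clip(im[...,2]-1.3*np.maximum(im[...,1],im[...,0])-25,0,None)
    u,v=proj(d,W((28,86,169)))[0];yy,xx=np.mgrid[:480,:640];w=w*((abs(xx-u)<22)&(abs(yy-v)<18))
    return np.array([(w*xx).sum(),(w*yy).sum()])/w.sum()
E
python3 - <<'E'
from rid import *
for n in('scene1','scene2','top1','w1'):
    d=load(n);c=redc(d);r=minimize_scalar(lambda x:((hullc(d,x)-c)**2).sum(),bounds=(5,45),method='bounded')
    print(n,c.round(2),'rx',round(r.x,1),'res',(hullc(d,r.x)-c).round(2))
d=load('scene2');k=640/120
for nm,uv in(('rest',(480,275)),('now',(480,248))):
    uv=np.array(uv)/k+(360,235)-.4
    f=lambda q:((proj(d,W((50-100*np.sin(q),71,70+100*np.cos(q))))[0]-uv)**2).sum()
    r=minimize_scalar(f,bounds=(-.1,.4),method='bounded');print(nm,r.x,100*np.sin(r.x),f(r.x))
E
```

```text
scene1 [458.04 276.91] rx 26.9 res [-0.76  0.04]
scene2 [457.96 276.94] rx 26.9 res [-0.68  0.04]
top1 [204.84 197.86] rx 28.5 res [ 0.51 -0.01]
w1 [520.97 349.04] rx 28.2 res [-3.84  0.17]
rest 0.007338677262469872 0.7338611390455138 0.023210790316963482
now 0.12096796712350084 12.067315717549128 0.023248893251875832
```

Call:
{"op": "apply_moves", "data": {
  "series": [
    {"jaw": 1,"linear": [0.006,0,0],"roll": 0},
    {"jaw": 1,"linear": [0.012,0,0],"roll": 0},
    {"jaw": 1,"linear": [0.017,0,0],"roll": 0},
    {"jaw": 1,"linear": [0.019,0,0],"roll": 0},
    {"jaw": 1,"linear": [0.019,0,0],"roll": 0}
  ]
}}

```text
t: 3.82
tool_pos: [0.5568, 0.1495, 0.061]
orientation: [0.108, 1.566, -0.109]
force: [-1.8, 0.8, 5.6]
opening: 0.0002
```

```bash
python3 - <<'E'
from h import *
c,s=snap('scene','scene3.png');print(s['t'],s['tool_pos'],s['force'])
c2,s=snap('top','top3.png')
im=cv2.resize(c['pixels'][260:300,435:475],(400,400),interpolation=2)
im2=cv2.resize(c2['pixels'][180:220,195:235],(400,400),interpolation=2)
cv2.imwrite('pics/crop3.png',np.hstack([im,im2]))
E
```

```text
3.825 [0.55675375 0.1495257  0.06103272] [-1.76802965  0.8153366   5.6403514 ]
```

View pics/crop3.png

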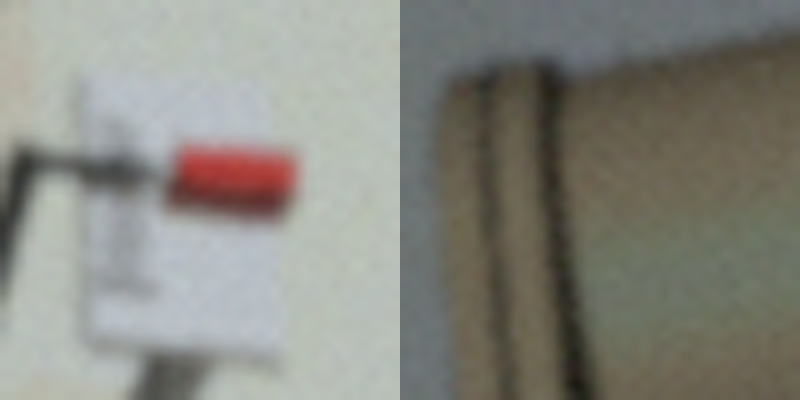

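```bash
python3 - <<'E'
from rid import *
d=load('scene3')
print('redc',redc(d))
for u,v in((155,171),(150,169)):
    uv=np.array((u,v))/10+(435,260)-.45
    f=lambda q:((proj(d,W((50-100*np.sin(q),71,70+100*np.cos(q))))[0]-uv)**2).sum()
    r=minimize_scalar(f,bounds=(-.1,.4),method='bounded');print(r.x,100*np.sin(r.x),f(r.x))
for x in(24,26,28,30): print(x,(proj(d,W([(x,75,169),(x+4,75,176),(x-4,75,176),(x+4,75,162)]))-(435,260)+.45).round(2).tolist())
E
```

```text
redc [457.93448879 276.93252769]
0.22904488627321412 22.7047457552046 1.0607730962395727
0.23575677219394228 23.357889057882915 0.31029732278610933
24 [[16.74, 15.52], [17.66, 15.44], [17.49, 11.82], [15.99, 19.19]]
26 [[16.78, 16.42], [17.7, 16.35], [17.53, 12.72], [16.03, 20.09]]
28 [[16.82, 17.33], [17.74, 17.27], [17.57, 13.63], [16.07, 21.0]]
30 [[16.86, 18.24], [17.78, 18.18], [17.61, 14.53], [16.11, 21.91]]
```

Needle tip at crop (153,170) gives about 22–23 mm of travel, and the rider's face centre sits at mount x ≈ 28. The needle is on the mark, so I hold here.

Call:
{"op": "apply_moves", "data": {
  "series": [
    {"jaw": 1,"linear": [0,0,0],"roll": 0},
    {"jaw": 1,"linear": [0,0,0],"roll": 0},
    {"jaw": 1,"linear": [0,0,0],"roll": 0},
    {"jaw": 1,"linear": [0,0,0],"roll": 0},
    {"jaw": 1,"linear": [0,0,0],"roll": 0},
    {"jaw": 1,"linear": [0,0,0],"roll": 0},
    {"jaw": 1,"linear": [0,0,0],"roll": 0},
    {"jaw": 1,"linear": [0,0,0],"roll": 0}
  ]
}}

```text
t: 4.92
tool_pos: [0.5568, 0.1495, 0.0614]
orientation: [0.108, 1.566, -0.109]
force: [-1.3, -1.0, 6.1]
opening: 0.0006
```

```bash
python3 - <<'E'
from h import *
c,s=snap('scene','scene4.png');print(s['t'],s['tool_pos'],s['force'])
a=load('scene3')['c']['pixels'];print(np.abs(a.astype(int)-c['pixels'])[260:300,435:475].mean())
cv2.imwrite('pics/crop4.png',cv2.resize(c['pixels'][260:300,435:475],(600,600),interpolation=2))
E
```

```text
4.925 [0.55677622 0.14953868 0.06137292] [-1.34520712 -0.95320002  6.0510699 ]
2.2220833333333334
```

View pics/crop4.png

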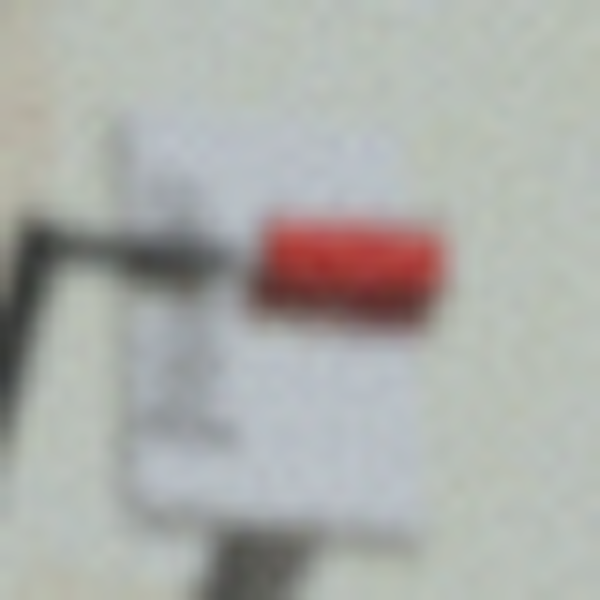

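The needle tip (235,262) points at the middle of the rider's end (about 255,262), so it is still on the mark after about 1.1 s. I let go.

Call:
{"op": "apply_moves", "data": {
  "series": [
    {"jaw": 1,"linear": [-0.03,0,0],"roll": 0},
    {"jaw": 1,"linear": [-0.08,0,0],"roll": 0},
    {"jaw": 1,"linear": [-0.17,0,0],"roll": 0},
    {"jaw": 1,"linear": [-0.27,0,0],"roll": 0},
    {"jaw": 1,"linear": [-0.32,0,0],"roll": 0},
    {"jaw": 1,"linear": [-0.32,0,0],"roll": 0},
    {"jaw": 1,"linear": [-0.32,0,0],"roll": 0},
    {"jaw": 1,"linear": [-0.32,0,0],"roll": 0}
  ]
}}

```text
t: 5.98
tool_pos: [0.5553, 0.1495, 0.2512]
orientation: [0.107, 1.569, -0.11]
force: [-0.1, -0.4, -0.7]
opening: 0.0006
```

```bash
python3 - <<'E'
from h import *
c,s=snap('scene','scene5.png');print(s['t'],s['tool_pos'],s['force'])
a=load('scene1')['c']['pixels']
cv2.imwrite('pics/crop5.png',np.hstack([cv2.resize(i[235:345,360:480],(400,367),interpolation=2) for i in(a,c['pixels'])]))
E
```

```text
5.975 [0.55529231 0.14945801 0.25115746] [-0.06607724 -0.38039384 -0.67250651]
```

View pics/crop5.png

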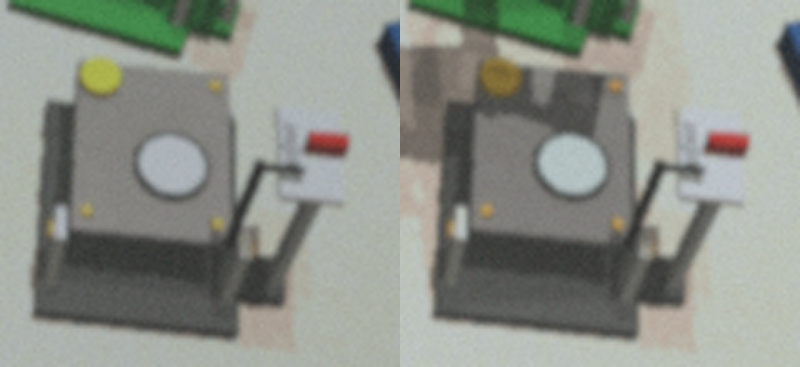

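The needle is back at its rest place (right half: tip at (700,172), same as (300,172) before). The mount and rider have not moved. I hand in.

```bash
python3 -c "
from plant import *
print(close_job())"
```

```text
the job is handed in; nothing more can be done
None
```

I pressed the yellow pad of the grey mount with closed fingertips until the needle stood at the red rider, held it there about 1.1 s, then let go. I handed the job in at about 6 s, with the gripper 25 cm above the table and touching nothing.

- **On the mark:** during the hold the needle had travelled about 22–23 mm. The rider sits 21.5–23 mm from the needle's rest place, depending on the camera (scene 23.1, top 21.5, wrist 21.8). That spread is inside the rider's half-width of 4 mm. The pressing force was about 6 N.
- **Limit of the check:** while pressing, only the scene camera could be used to judge the needle, because the arm blocked the top camera. The wrist view's rider fit was also poor sideways, by about 4 pixels, so I gave it little weight.
- **After release:** the needle sprang back to its starting pixel. The mount and rider look unmoved compared with the first picture, and the wrist force is back near zero.

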